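Fold the calipers and put them away in order of length

TASK

Fold the three steel calipers shut and put them away in the blue tray, each lying flat in a channel of its own, along the channel. Put them in order of length: the longest in the channel next to the tray's bow handle, the shortest in the channel farthest from it. Set them down rather than dropping them, and let go.

Things in the scene. Friction and masses are not known exactly. Their poses are not given: they have to be found in the camera images.
- caliper_short: Short one of 3 steel firm-joint calipers: two legs on a stiff vertical hinge, a V when open, lying flat. Folded 90 mm long, 17 wide (hinge head 22), 12 high (screw 14). Origin: underside, middle of folded length. x: along fixed leg, hinge to tip; z up. Hinge at x -34, y 0 mm; head 11 mm beyond. Fixed leg at y -8.5 to -0.5; other leg mirrors it folded, opens to +y. 100 g.
- caliper_short_leg (a joint): Opening angle of the short caliper: 0 = folded (stop), grows as the leg swings out, up to 0.7; 0.4 to 0.6 at the start. Friction hinge, stays where left; about 0.04 N m turns it, so pinching the two legs together between the fingers folds it.
- caliper_medium: Medium one of 3 steel firm-joint calipers: two legs on a stiff vertical hinge, a V when open, lying flat. Folded 115 mm long, 17 wide (hinge head 22), 12 high (screw 14). Origin: underside, middle of folded length. x: along fixed leg, hinge to tip; z up. Hinge at x -46.5, y 0 mm; head 11 mm beyond. Fixed leg at y -8.5 to -0.5; other leg mirrors it folded, opens to +y. 140 g.
- caliper_medium_leg (a joint): Opening angle of the medium caliper: 0 = folded (stop), grows as the leg swings out, up to 0.7; 0.4 to 0.6 at the start. Friction hinge, stays where left; about 0.04 N m turns it, so pinching the two legs together between the fingers folds it.
- caliper_long: Long one of 3 steel firm-joint calipers: two legs on a stiff vertical hinge, a V when open, lying flat. Folded 140 mm long, 17 wide (hinge head 22), 12 high (screw 14). Origin: underside, middle of folded length. x: along fixed leg, hinge to tip; z up. Hinge at x -59, y 0 mm; head 11 mm beyond. Fixed leg at y -8.5 to -0.5; other leg mirrors it folded, opens to +y. 180 g.
- caliper_long_leg (a joint): Opening angle of the long caliper: 0 = folded (stop), grows as the leg swings out, up to 0.7; 0.4 to 0.6 at the start. Friction hinge, stays where left; about 0.04 N m turns it, so pinching the two legs together between the fingers folds it.
- channel_a: One of 3 alike grey plastic channels side by side, 64 mm apart, in the blue tray. Origin: centre of underside, 6 mm above bench; its floor is 3 mm above the origin. x along the channel, z up. Inside 172 x 40 mm; side ribs 5 mm and end ribs 4 mm thick, 6 mm high over the floor; side ribs have a 68 mm gap in the middle for fingers.
- channel_b: One of 3 alike grey plastic channels side by side, 64 mm apart, in the blue tray. Origin: centre of underside, 6 mm above bench; its floor is 3 mm above the origin. x along the channel, z up. Inside 172 x 40 mm; side ribs 5 mm and end ribs 4 mm thick, 6 mm high over the floor; side ribs have a 68 mm gap in the middle for fingers.
- channel_c: One of 3 alike grey plastic channels side by side, 64 mm apart, in the blue tray. Origin: centre of underside, 6 mm above bench; its floor is 3 mm above the origin. x along the channel, z up. Inside 172 x 40 mm; side ribs 5 mm and end ribs 4 mm thick, 6 mm high over the floor; side ribs have a 68 mm gap in the middle for fingers.
- tray_handle: Aluminium bow handle, fixed, standing on the blue tray at one end of the row of channels (the other end has a flat label holder). 90 mm long along x, 10 mm thick, 35 mm high. Origin: under its middle, at the tray's floor; 56 mm from the centre line of the nearest channel. The tray is 280 x 210 mm, with a rim 14 mm above the bench.
There are look-alikes about, which are no part of the job. Leave any purple or yellow look-alike of the caliper_short alone.

How it is judged (in metres and radians):
At the end, for the whole second after the job is handed in: All folded (below 0.1 rad), flat (0.05 rad) on the channel floor (3 mm), along it (0.35 rad, either way round), within 16 mm of its centre line and 45 mm of its middle; longest next to the bow handle, medium in the middle, shortest farthest; released, at rest (((horizontal distance between channel_a and tray_handle above 0.15 m and x of caliper_short in the frame of channel_a between -0.045 and 0.045 m and y of caliper_short in the frame of channel_a between -0.016 and 0.016 m and z of caliper_short in the frame of channel_a between 0 and 0.006 m and angle between the x axis of caliper_short and the x axis of channel_a, either way round below 0.35 rad) or (horizontal distance between channel_b and tray_handle above 0.15 m and x of caliper_short in the frame of channel_b between -0.045 and 0.045 m and y of caliper_short in the frame of channel_b between -0.016 and 0.016 m and z of caliper_short in the frame of channel_b between 0 and 0.006 m and angle between the x axis of caliper_short and the x axis of channel_b, either way round below 0.35 rad) or (horizontal distance between channel_c and tray_handle above 0.15 m and x of caliper_short in the frame of channel_c between -0.045 and 0.045 m and y of caliper_short in the frame of channel_c between -0.016 and 0.016 m and z of caliper_short in the frame of channel_c between 0 and 0.006 m and angle between the x axis of caliper_short and the x axis of channel_c, either way round below 0.35 rad)) and angle between each of caliper_short, caliper_medium, caliper_long's own z axis and vertical below 0.05 rad and value of joint each of caliper_short_leg, caliper_medium_leg, caliper_long_leg below 0.1 rad and linear speed of each of caliper_short, caliper_medium, caliper_long below 0.02 m/s and angular speed of each of caliper_short, caliper_medium, caliper_long below 0.1 rad/s and contact force between each of caliper_short, caliper_medium, caliper_long and the fingers below 0.05 N and ((horizontal distance between channel_a and tray_handle between 0.08 and 0.15 m and x of caliper_medium in the frame of channel_a between -0.045 and 0.045 m and y of caliper_medium in the frame of channel_a between -0.016 and 0.016 m and z of caliper_medium in the frame of channel_a between 0 and 0.006 m and angle between the x axis of caliper_medium and the x axis of channel_a, either way round below 0.35 rad) or (horizontal distance between channel_b and tray_handle between 0.08 and 0.15 m and x of caliper_medium in the frame of channel_b between -0.045 and 0.045 m and y of caliper_medium in the frame of channel_b between -0.016 and 0.016 m and z of caliper_medium in the frame of channel_b between 0 and 0.006 m and angle between the x axis of caliper_medium and the x axis of channel_b, either way round below 0.35 rad) or (horizontal distance between channel_c and tray_handle between 0.08 and 0.15 m and x of caliper_medium in the frame of channel_c between -0.045 and 0.045 m and y of caliper_medium in the frame of channel_c between -0.016 and 0.016 m and z of caliper_medium in the frame of channel_c between 0 and 0.006 m and angle between the x axis of caliper_medium and the x axis of channel_c, either way round below 0.35 rad)) and ((horizontal distance between channel_a and tray_handle below 0.08 m and x of caliper_long in the frame of channel_a between -0.045 and 0.045 m and y of caliper_long in the frame of channel_a between -0.016 and 0.016 m and z of caliper_long in the frame of channel_a between 0 and 0.006 m and angle between the x axis of caliper_long and the x axis of channel_a, either way round below 0.35 rad) or (horizontal distance between channel_b and tray_handle below 0.08 m and x of caliper_long in the frame of channel_b between -0.045 and 0.045 m and y of caliper_long in the frame of channel_b between -0.016 and 0.016 m and z of caliper_long in the frame of channel_b between 0 and 0.006 m and angle between the x axis of caliper_long and the x axis of channel_b, either way round below 0.35 rad) or (horizontal distance between channel_c and tray_handle below 0.08 m and x of caliper_long in the frame of channel_c between -0.045 and 0.045 m and y of caliper_long in the frame of channel_c between -0.016 and 0.016 m and z of caliper_long in the frame of channel_c between 0 and 0.006 m and angle between the x axis of caliper_long and the x axis of channel_c, either way round below 0.35 rad))); the robot touches nothing.
It fails at once if the short caliper was dropped (contact force between caliper_short and the fingers below 0.01 N and linear speed of caliper_short above 0.75 m/s).
It fails at once if the medium caliper was dropped (contact force between caliper_medium and the fingers below 0.01 N and linear speed of caliper_medium above 0.75 m/s).
It fails at once if the long caliper was dropped (contact force between caliper_long and the fingers below 0.01 N and linear speed of caliper_long above 0.75 m/s).
It also fails if it takes over 96 s, if anything falls off the work surface, if the arm or the gripper's body presses on something with over 40 N, if the wrist force passes 120 N, or if a joint passes its speed limit or range.

ROBOT

A 6-joint arm with a two-finger parallel gripper is mounted at the origin on the work surface. World frame = base frame: x ahead of the robot, y to its left, z up, the work surface at z = 0. Lengths are in mm, angles in rad, forces in N, time in s.
With the tool pointing down it reaches from about 275 to 825 mm from the base axis. Payload 5.2 kg.
Tool frame: the origin (TCP) lies on the mounting face of the last link; the fingertips stand 186 mm ahead of it and the grasp point (between the pads) lies 167 mm ahead of it (ctrl.tcp_to_tips is the distance from the TCP to the fingertips, in mm); x points along the fingers, z is the direction in which the jaws open and shut, and the axes are right-handed (so a half turn about x gives the same grasp; the last joint's range is limited). The gripper opens to 93 mm and grips with 3 to 60 N. Pads are 15 mm wide; open, the fingers measure 128 mm over their backs; the gripper's body (75 mm by 188 mm) begins 65 mm behind the grasp point.
Start: joints at [-1.407, 0.259, 1.535, -0, 1.348, -0.203], TCP at [197.268, -513.412, 404.753] pointing down, gripper open.
Joint ranges: [-3.14, 3.14], [-0.91, 2.08], [0.19, 2.58], [-1.22, 4.36], [0.22, 2.71], [-3.12, 3.12]. Speed limits (rad/s): [2.57, 2.57, 3.14, 3.14, 3.14, 3.14].

INTERFACE

Orientations are given as [roll, pitch, yaw] about the fixed x, y, z axes, in that order (R = Rz(yaw) Ry(pitch) Rx(roll)).
In Python, from cell import ctrl gives the robot as it stands. The module is installed in compiled form; this text tells all that it offers.
- The arm moves only by the tool play_rows, never from a script. Its argument "steps" is a list of rows, each a list of 4 numbers: the shift along the tool's x, y, z in cm, then the turn about the tool's x in rad. A call has exactly 5 rows; each row is the pose to reach, as a shift and turn from the pose commanded when the call began, along the tool's axes at that moment; what a row does not reach only later rows make up. A row lasts 1/12 s, in which the tool goes at most 41.7 mm and 7.16 degrees, less where a joint would pass 70% of its speed; a pose out of reach is approached as far as the arm can. A call with a gripper value outside its range is refused whole. "jaw" is the closure in counts, from 0 (fully open) to 255 (shut), set as the call begins (left out, the last holds). The fingers move at their own pace and stop on an object; "force" is the grip in N (left out, the last holds). Time passes only in rows, so rows that repeat a pose let the fingers close, or fill a call up. It gives the time, the measured TCP pose, the force and the opening at its end, in the units of the state.
- ctrl.get_state(): the state, without advancing time (a new reading comes with each control period).
- ctrl.snapshot(name): name is "scene" or "top" or "wrist"; returns a dict with "color" (400x640x3 uint8, red, green, blue), "vfov" (degrees; the focal length in pixels is half the picture's height over the tangent of half this angle, whatever the lens; pixels are square), "cx", "cy" (the principal point, pixels), "k1" (the pictures are not rectified: a ray, as slopes to the right and down, at radius r is drawn at 1 + k1 r^2 times it, then the intrinsics apply), "world_from_camera" (4x4, takes a point from camera to world coordinates); the wrist camera has in their place "tool_from_camera" (4x4, takes a point from camera to tool coordinates, whose origin is the TCP and whose axes are the tool frame's). Camera axes: x right, y up, looking along -z (the intrinsics and any distortion apply to the point x, -y, -z); pixel columns grow to the right and rows downward; lengths in mm; the calibration is good to about 2 mm. A picture is of the moment at which its call begins: read the wrist's pose just before it. There is no depth.
- ctrl.close_job(): hands the job in, once; it reports no verdict.
The state is a dict: "t": time; "joints": joint angles; "dq": joint speeds; "tau": joint torques, N m; "position": TCP position; "orientation": TCP orientation; "ft_force": force on the tool from outside, world axes, zero at the start; "ft_torque": the same for the moment, N m; "gripper_width": finger opening in mm.
Only numpy, scipy, OpenCV 4.12 (cv2) and the standard library are available. Lean on these libraries where they do the work, as an engineer would, in place of code of your own. Each camera call takes 0.05 s, during which the arm holds its last target. There are 200 camera calls.

## Working session

There is one attempt and no reset: what is moved stays moved. The work goes in short steps, Python scripts to look and compute and a tool call to move; the robot and the scene stay as the last step left them, time stands still between calls to the robot, and variables do not carry over. Pictures are saved under pics/ and viewed, about 12 in all and at most 16, crops included, and the job is handed in when it is done.

Besides the shell and the picture viewer there is one more tool, called after "Emit:" as name(argument=value, ...), one argument or row to a line, values as JSON. play_rows: Moves the arm, as the interface text tells. Its arguments: {"type":"object","properties":{"steps":{"type":"array","items":{"type":"array","items":{"type":"number"}}},"jaw":{"type":"number"},"force":{"type":"number"}},"required":["steps"]}

```bash
mkdir -p pics
cat > h.py <<'E'
import numpy as np, cv2
from scipy.spatial.transform import Rotation as R
from cell import ctrl
def snap(n,f=None):
    s=ctrl.get_state(); d=ctrl.snapshot(n)
    if n=="wrist":
        T=np.eye(4);T[:3,:3]=R.from_euler('xyz',s['orientation']).as_matrix();T[:3,3]=s['position']
        d['W']=T@d['tool_from_camera']
    else: d['W']=np.array(d['world_from_camera'])
    if f: cv2.imwrite('pics/'+f,d['color'][:,:,::-1])
    return d
def KD(d):
    f=200/np.tan(np.radians(d['vfov'])/2)
    return np.array([[f,0,d['cx']],[0,f,d['cy']],[0,0,1.]]),np.array([d['k1'],0,0,0.])
def ray(d,px,z):
    K,D=KD(d); u=cv2.undistortPoints(np.array(px,float).reshape(-1,1,2),K,D).reshape(-1,2)
    r=np.c_[u[:,0],-u[:,1],-np.ones(len(u))]@d['W'][:3,:3].T; o=d['W'][:3,3]
    return o+r*((z-o[2])/r[:,2])[:,None]
def proj(d,P):
    K,D=KD(d); p=(np.array(P,float).reshape(-1,3)-d['W'][:3,3])@d['W'][:3,:3]
    return cv2.projectPoints(np.c_[p[:,0],-p[:,1],-p[:,2]],np.zeros(3),np.zeros(3),K,D)[0].reshape(-1,2)
E
python3 - <<'E'
from h import *
s=ctrl.get_state();print(s)
for n in("top","scene"):
    d=snap(n,n+'1.png');print(n,d['vfov'],d['cx'],d['cy'],d['k1'],d['W'].round(2).tolist())
E
```

```text
{'t': 0.0, 'joints': array([-1.40681366e+00,  2.59355471e-01,  1.53608375e+00, -1.62879874e-05,
        1.34799713e+00, -2.02804841e-01]), 'dq': array([-0.00098881, -0.000879  ,  0.00030569,  0.00036135,  0.00046827,
       -0.00071634]), 'tau': array([-1.07669901e-03, -4.37306643e+01, -2.83999872e+01,  7.17506907e-02,
        4.15574759e-02, -1.41863452e-04]), 'position': array([ 197.22125953, -513.19478473,  403.91041928]), 'orientation': array([2.94740006, 1.56895256, 1.74339485]), 'ft_force': array([-0.41034718, -0.15285874,  0.01037748]), 'ft_torque': array([-0.03587604,  0.01874487, -0.02471331]), 'gripper_width': 92.9368837222101}
top 54.635936585515736 316.0832355229567 191.76459390537377 -0.003970453930707701 [[-0.02, 0.99, -0.17, 405.8], [-1.0, -0.02, 0.02, 25.24], [0.02, 0.17, 0.99, 902.96], [0.0, 0.0, 0.0, 1.0]]
scene 44.37049116987372 315.44842854607293 201.9465312542468 -0.0282407415743218 [[0.7, -0.54, 0.47, 1063.05], [0.71, 0.51, -0.48, -508.03], [0.02, 0.67, 0.74, 821.13], [0.0, 0.0, 0.0, 1.0]]
```

View pics/top1.png

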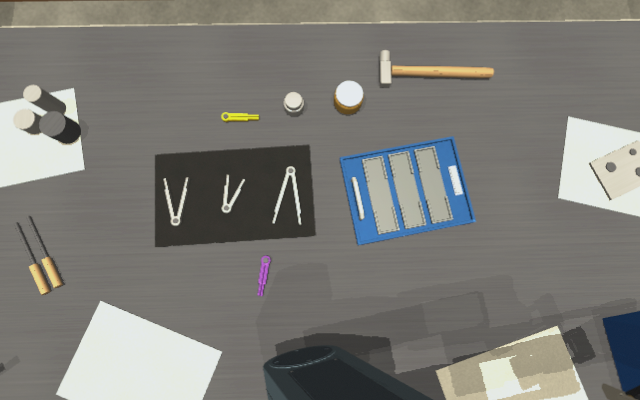

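View pics/scene1.png

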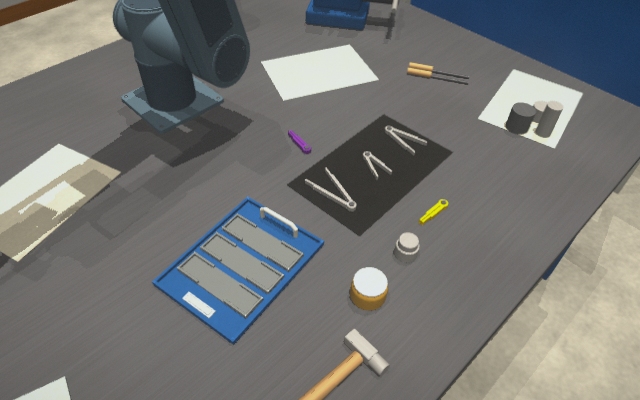

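The top view shows the black mat with three calipers: medium with its hinge near (175,221), short near (226,208) and long near (291,171). In the tray, the handle is at (359,198) and the label at (456,180). So long goes in the left channel (380,195), medium in the middle (406,190) and short in the right (433,185). The purple and yellow pieces are decoys.

```bash
cat >> h.py <<'E'
def calipers(d,z=12,thr=130,box=None):
    im=d['color'].astype(int); m=((im.min(2)>thr)&(im.max(2)-im.min(2)<50)).astype(np.uint8)
    if box: b=np.zeros_like(m);b[box[1]:box[3],box[0]:box[2]]=1;m*=b
    out=[]
    for c in cv2.findContours(m,cv2.RETR_EXTERNAL,cv2.CHAIN_APPROX_NONE)[0]:
        if cv2.contourArea(c)<40: continue
        P=ray(d,c.reshape(-1,2),z)[:,:2]; out.append((c,P))
    return out
def tri(P):
    t,q=cv2.minEnclosingTriangle(P.astype(np.float32).reshape(-1,1,2)); return q.reshape(-1,2)
def go(xy,tipz,ang):
    """shift in cm/turn to put fingertips at xy,tipz with the jaw axis (tool z) at world angle ang (mod pi)"""
    s=ctrl.get_state(); M=R.from_euler('xyz',s['orientation']).as_matrix()
    tgt=np.array([xy[0],xy[1],tipz+ctrl.tcp_to_tips]); sh=M.T@(tgt-s['position'])/10
    cur=np.arctan2(M[1,2],M[0,2]); dv=(ang-cur+np.pi/2)%np.pi-np.pi/2
    print('shift cm',sh.round(2),'turn',round(-dv,3),'j6',s['joints'][5].round(3),'tilt',M[2,0].round(4),'cur',cur.round(3))
E
python3 - <<'E'
from h import *
d=snap("top")
for c,P in calipers(d,12,130,(155,145,315,245)):
    q=tri(P); print(c.reshape(-1,2).mean(0).round(),cv2.contourArea(c)); print(q.round(1).tolist(),[np.linalg.norm(q[i]-q[i-1]).round(1) for i in range(3)])
im=d['color'].astype(int)
m=((im[:,:,2]>110)&(im[:,:,0]<70)).astype(np.uint8); m[:,:330]=0;m[:,490:]=0
c=max(cv2.findContours(m,0,1)[0],key=cv2.contourArea)
r=cv2.minAreaRect(ray(d,c.reshape(-1,2),14)[:,:2].astype(np.float32));print('tray',r);
print(cv2.boxPoints(r))
g=((im.max(2)-im.min(2)<40)&(im.min(2)>100)).astype(np.uint8); g[:130]=0;g[250:]=0;g[:,:340]=0;g[:,475:]=0
for c in cv2.findContours(g,0,1)[0]:
    if cv2.contourArea(c)>100: print('grey',cv2.minAreaRect(c)[0],cv2.minAreaRect(ray(d,c.reshape(-1,2),12)[:,:2].astype(np.float32)))
E
```

```text
[175. 200.] 258.5
[[598.5, 301.70001220703125], [449.70001220703125, 329.8999938964844], [596.9000244140625, 364.70001220703125]] [np.float32(63.0), np.float32(151.4), np.float32(151.2)]
[230. 193.] 201.5
[[603.0, 218.0], [590.0, 170.8000030517578], [470.70001220703125, 228.89999389648438]] [np.float32(132.7), np.float32(48.9), np.float32(132.7)]
[288. 196.] 324.5
[[658.2000122070312, 62.20000076293945], [482.20001220703125, 39.70000076293945], [489.20001220703125, 112.0]] [np.float32(176.2), np.float32(177.4), np.float32(72.7)]
tray ((558.0755004882812, -205.28079223632812), (208.1263427734375, 279.1666564941406), 9.725042343139648)
[[ 431.92932  -85.28168]
 [ 479.08618 -360.43665]
 [ 684.2217  -325.2799 ]
 [ 637.0648   -50.12494]]
grey (357.8470458984375, 197.811767578125) ((541.1866455078125, -91.07203674316406), (101.38160705566406, 12.309354782104492), 10.130022048950195)
grey (407.0, 208.5) ((512.942138671875, -204.31698608398438), (311.5694274902344, 189.32254028320312), 88.04924774169922)
grey (454.8109436035156, 179.68133544921875) ((579.3314208984375, -322.57952880859375), (68.5860366821289, 18.636938095092773), 9.830695152282715)
grey (379.9695129394531, 194.5486602783203) ((548.6135864257812, -143.2118377685547), (180.99978637695312, 51.73789596557617), 9.649173736572266)
grey (406.4489440917969, 189.39048767089844) ((559.7656860351562, -206.15444946289062), (180.3855438232422, 51.979103088378906), 9.80394458770752)
grey (432.7267150878906, 184.19711303710938) ((570.6332397460938, -269.0711364746094), (180.3006591796875, 52.31498718261719), 9.753652572631836)
grey (407.0, 172.0) ((613.8331909179688, -209.0228271484375), (323.7820739746094, 204.69277954101562), 84.68529510498047)
```

```bash
python3 -c "
from h import *
go((555.5,70.3),120,1.49)
print(ctrl.tcp_to_tips)"
```

```text
shift cm [  9.87  54.37 -41.61] turn 0.448 j6 -0.203 tilt -1.0 cur -1.204
186.1
```

Emit:
play_rows(
  steps=[
    [0.5,3,-2.5,0],
    [1,6,-5,0],
    [1.5,9,-7.5,0],
    [2,12,-10,0],
    [2.5,15,-12.5,0],
  ],
  jaw=0,
  force=25,
)

```text
t: 0.57
position: [292.8, -341.2, 379.3]
orientation: [2.917, 1.57, 1.712]
ft_force: [0.6, -0.6, 0.6]
gripper_width: 92.8
```

Emit:
play_rows(
  steps=[
    [0.5,3,-2.3,0],
    [1,6,-4.6,0],
    [1.5,9,-6.9,0],
    [2,12,-9.2,0],
    [2.5,15,-11.5,0],
  ],
)

```text
t: 0.98
position: [391.7, -180.0, 354.6]
orientation: [0.473, 1.571, -0.731]
ft_force: [1.1, 0.0, 0.3]
gripper_width: 92.7
```

Emit:
play_rows(
  steps=[
    [0.5,3,-2.3,0],
    [1,6,-4.6,0],
    [1.5,9,-6.9,0],
    [2,12,-9.2,0],
    [2.5,15,-11.5,0],
  ],
)

```text
t: 1.4
position: [490.5, -18.7, 329.4]
orientation: [-1.119, 1.571, -2.323]
ft_force: [-0.4, -0.3, 0.0]
gripper_width: 92.9
```

Emit:
play_rows(
  steps=[
    [0.5,2,-1.5,0.1],
    [1,4.6,-3,0.2],
    [1.5,7,-4.5,0.3],
    [2,9,-6,0.4],
    [2.4,9.4,-6.1,0.447],
  ],
)

```text
t: 1.82
position: [557.2, 73.1, 305.0]
orientation: [2.879, 1.569, 1.225]
ft_force: [-0.0, -0.9, 0.1]
gripper_width: 92.9
```

Run:
```python
from h import *
go((555.5,70.3),120,1.49)
d=snap("wrist","w1.png"); print(d['W'].round(2))
```

```text
shift cm [-0.11 -0.15  0.3 ] turn -0.002 j6 1.585 tilt -1.0 cur -1.654
[[-8.0000e-02  9.5000e-01  2.9000e-01  6.3941e+02]
 [-1.0000e+00 -8.0000e-02 -2.0000e-02  6.5230e+01]
 [ 0.0000e+00 -2.9000e-01  9.6000e-01  2.8598e+02]
 [ 0.0000e+00  0.0000e+00  0.0000e+00  1.0000e+00]]
```

View pics/w1.png

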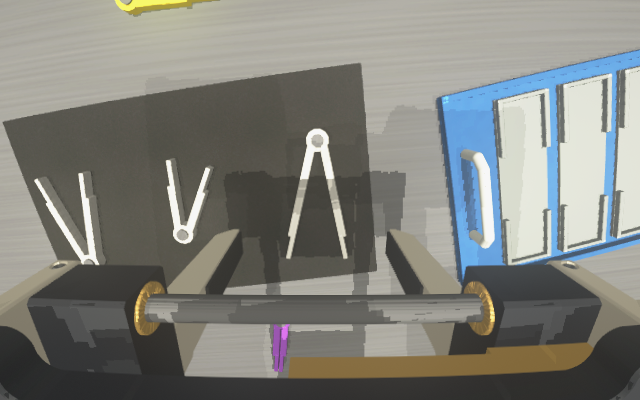

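The wrist view shows the long caliper well centred between the fingers. Its hinge is at (317,140) and its tips at (291,257) and (346,257).

```bash
cat >> h.py <<'E'
L=dict(long=(129,59),medium=(104,46.5),short=(79,34))
def grasp(d,h,t1,t2,name,tipz):
    P=ray(d,[h,t1,t2],12)[:,:2]; m=(P[1]+P[2])/2; v=m-P[0]; u=v/np.linalg.norm(v)
    print('hinge',P[0].round(1),'legs',np.linalg.norm(P[1:]-P[0],axis=1).round(1),'want~',L[name][0])
    # direction reliable from hinge->tips
    g=P[0]+u*L[name][1]; a=np.arctan2(u[1],u[0]); print('grip',g.round(1),'bis',a.round(3)); go(g,tipz,a+np.pi/2)
E
python3 - <<'E'
from h import *
d=snap("wrist")
grasp(d,(317,140),(291,257),(346,257),'long',4)
E
```

```text
hinge [610.7  63.4] legs [127.5 128.5] want~ 129
grip [551.8  67.3] bis 3.075
shift cm [11.44 -0.37  0.43] turn -0.012 j6 1.577 tilt -1.0 cur -1.649
```

Emit:
play_rows(
  steps=[
    [2.5,-0.2,0.2,0],
    [5,-0.37,0.43,-0.01],
    [8,-0.37,0.43,-0.01],
    [10.5,-0.37,0.43,-0.01],
    [11.4,-0.37,0.43,-0.01],
  ],
)

```text
t: 2.33
position: [549.9, 65.3, 188.7]
orientation: [-1.549, 1.565, 3.094]
ft_force: [-0.1, 0.2, -0.5]
gripper_width: 93.2
```

Emit:
play_rows(
  steps=[
    [0,0,0,0],
    [0,0,0,0],
    [0,0,0,0],
    [0,0,0,0],
    [0,0,0,0],
  ],
  jaw=255,
  force=30,
)

```text
t: 2.75
position: [552.2, 65.9, 192.8]
orientation: [1.559, 1.569, -0.082]
ft_force: [0.4, 0.2, 0.9]
gripper_width: 64.2
```

Emit:
play_rows(
  steps=[
    [0,0,0,0],
    [0,0,0,0],
    [0,0,0,0],
    [0,0,0,0],
    [0,0,0,0],
  ],
)

```text
t: 3.17
position: [551.9, 66.1, 192.1]
orientation: [1.52, 1.57, -0.121]
ft_force: [-0.9, 0.6, 3.4]
gripper_width: 31.2
```

Run:
```python
from h import *
d=snap("wrist","w2.png"); s=ctrl.get_state(); print(s['gripper_width'],s['ft_force'],s['position'])
```

```text
27.3466976423573 [-0.84800805 -0.05855302  4.55692348] [551.95306913  66.05157112 192.06996611]
```

View pics/w2.png

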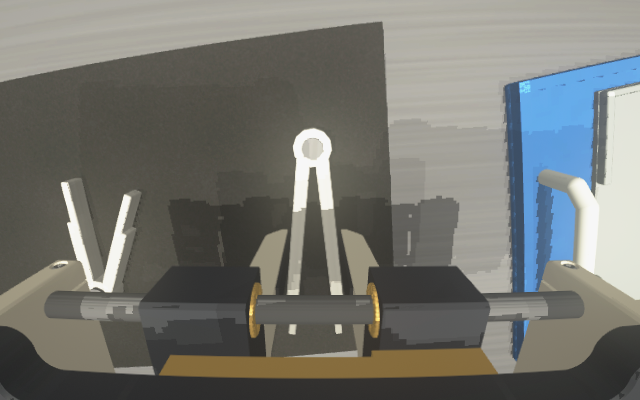

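It is folding properly: the hinge is at (312,148) and the legs are between the fingers. I'll keep closing, then lift.

Emit:
play_rows(
  steps=[
    [0,0,0,0],
    [0,0,0,0],
    [0,0,0,0],
    [0,0,0,0],
    [0,0,0,0],
  ],
)

```text
t: 3.63
position: [552.0, 66.0, 192.0]
orientation: [1.569, 1.57, -0.072]
ft_force: [-0.8, 1.4, 5.4]
gripper_width: 16.0
```

Emit:
play_rows(
  steps=[
    [0,0,0,0],
    [0,0,0,0],
    [-1,0,0,0],
    [-3,0,0,0],
    [-6,0,0,0],
  ],
)

```text
t: 4.05
position: [550.3, 65.9, 249.6]
orientation: [-1.528, 1.563, 3.114]
ft_force: [0.3, -0.5, -2.4]
gripper_width: 16.4
```

Run:
```python
from h import *
d=snap("wrist","w3.png"); s=ctrl.get_state(); print(s['gripper_width'],s['ft_force'],s['position'])
go((548.6,-143.2),60,1.741); go((548.6,-143.2),13,1.741)
```

```text
16.08969737934773 [ 3.20443862 -0.17701348  2.64169235] [552.91040324  65.88478371 257.03422848]
shift cm [ 1.11  1.03 20.89] turn -0.24 j6 1.559 tilt -1.0 cur -1.641
shift cm [ 5.81  1.01 20.88] turn -0.24 j6 1.559 tilt -1.0 cur -1.641
```

View pics/w3.png

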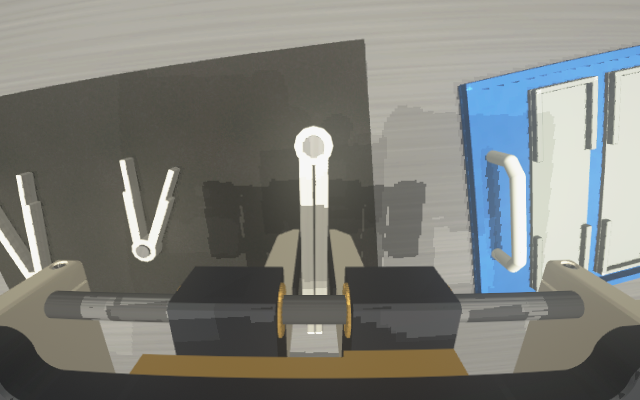

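Folded and held: the hinge is at (313,146) and the legs are closed. Next I'll carry it over the handle.

Emit:
play_rows(
  steps=[
    [-1,0,3,0],
    [-2,0.2,7,-0.08],
    [-2,0.5,11,-0.16],
    [-2,0.8,15,-0.24],
    [-2,1,18,-0.24],
  ],
)

```text
t: 4.52
position: [548.8, -117.1, 272.1]
orientation: [-0.007, 1.569, -1.405]
ft_force: [0.5, 0.6, -1.6]
gripper_width: 16.3
```

Emit:
play_rows(
  steps=[
    [0,0,0,0],
    [0,0,0,0],
    [0,0,0,0],
    [0,0,0,0],
    [0,0,0,0],
  ],
)

```text
t: 4.93
position: [549.1, -112.9, 271.6]
orientation: [-2.337, 1.57, 2.546]
ft_force: [0.3, -0.3, -1.9]
gripper_width: 16.3
```

Run:
```python
from h import *
for i in range(3):
    d=snap("wrist","w4.png"); go((548.6,-143.2),13.5,1.741)
s=ctrl.get_state(); print(s['gripper_width'],s['ft_force'],s['position'])
```

```text
shift cm [ 7.21 -0.57  2.97] turn 0.001 j6 0.997 tilt -1.0 cur -1.399
shift cm [ 7.21 -0.58  2.96] turn 0.001 j6 0.997 tilt -1.0 cur -1.399
shift cm [ 7.22 -0.58  2.95] turn 0.001 j6 0.997 tilt -1.0 cur -1.399
16.59540784827384 [-0.68828239  0.01874914 -1.51291065] [ 549.26280037 -113.18157849  271.78620242]
```

View pics/w4.png

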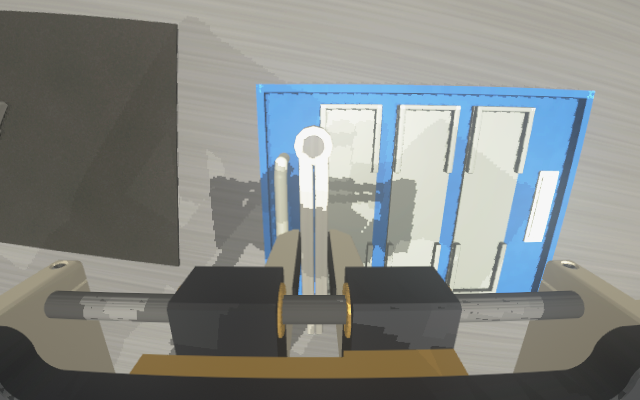

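The caliper is parallel to the channels and 3 cm short of the handle-side one. I'll shift over and lower.

Emit:
play_rows(
  steps=[
    [0,-0.57,2.95,0],
    [0,-0.57,2.95,0],
    [3,-0.57,2.95,0],
    [5.5,-0.57,2.95,0],
    [6.7,-0.57,2.95,0],
  ],
)

```text
t: 5.5
position: [547.6, -143.5, 202.2]
orientation: [-2.177, 1.567, 2.706]
ft_force: [-0.7, 0.4, -3.0]
gripper_width: 16.0
```

Emit:
play_rows(
  steps=[
    [0,0,0,0],
    [0.1,0,0,0],
    [0.2,0,0,0],
    [0.35,0,0,0],
    [0.45,0,0,0],
  ],
)

```text
t: 5.92
position: [549.1, -144.4, 201.3]
orientation: [0.929, 1.568, -0.472]
ft_force: [0.2, 0.5, -0.9]
gripper_width: 16.4
```

Run:
```python
from h import *
go((548.6,-143.2),13.5,1.741);ctrl.snapshot("top")
s=ctrl.get_state(); print(s['gripper_width'],s['ft_force'],s['position'])
```

```text
shift cm [ 0.17 -0.03 -0.12] turn -0.0 j6 0.947 tilt -1.0 cur -1.401
16.402263438669895 [-0.08831284 -0.20061011 -1.80557954] [ 548.90126821 -144.31801975  200.9756852 ]
```

Emit:
play_rows(
  steps=[
    [0.05,0,0,0],
    [0.1,0,0,0],
    [0.15,0,0,0],
    [0.15,0,0,0],
    [0.15,0,0,0],
  ],
)

```text
t: 6.38
position: [548.7, -144.3, 199.0]
orientation: [1.006, 1.57, -0.395]
ft_force: [-0.1, 0.7, -0.4]
gripper_width: 16.6
```

Emit:
play_rows(
  steps=[
    [0.03,0,0,0],
    [0.06,0,0,0],
    [0.1,0,0,0],
    [0.1,0,0,0],
    [0.1,0,0,0],
  ],
)

```text
t: 6.8
position: [548.6, -144.3, 199.0]
orientation: [0.859, 1.57, -0.542]
ft_force: [-4.2, 1.4, 8.7]
gripper_width: 16.3
```

Emit:
play_rows(
  steps=[
    [0,0,0,0],
    [0,0,0,0],
    [0,0,0,0],
    [0,0,0,0],
    [0,0,0,0],
  ],
  jaw=132,
)

```text
t: 7.22
position: [548.6, -144.3, 197.6]
orientation: [-2.235, 1.571, 2.648]
ft_force: [-0.3, 0.5, -0.5]
gripper_width: 43.1
```

Emit:
play_rows(
  steps=[
    [0,0,0,0],
    [0,0,0,0],
    [-1,0,0,0],
    [-4,0,0,0],
    [-7,0,0,0],
  ],
)

```text
t: 7.63
position: [548.0, -144.0, 267.8]
orientation: [-2.2, 1.567, 2.682]
ft_force: [0.3, -0.5, 1.1]
gripper_width: 44.8
```

Run:
```python
from h import *
s=ctrl.get_state(); print(s['gripper_width'],s['ft_force'],s['position'])
d=snap("wrist","w5.png"); go((553,206),120,np.arctan2(.265,-.964)+np.pi/2)
```

```text
44.77057932293797 [ 0.34207639 -0.49088189  1.12603248] [ 547.98346999 -144.00934878  267.78241267]
shift cm [ -3.23   6.23 -34.52] turn 0.438 j6 0.947 tilt -1.0 cur -1.401
```

View pics/w5.png

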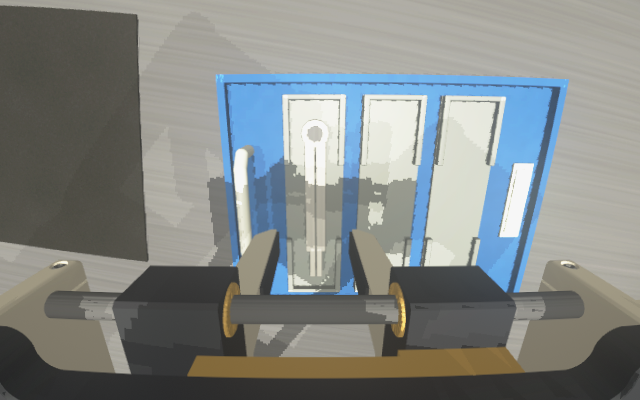

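The long caliper lies straight and centred in the handle-side channel, hinge at (315,132). Next is the short one.

Emit:
play_rows(
  steps=[
    [-0.6,1,-3,0],
    [-1.2,1.6,-6,0],
    [-1.8,2.2,-10,0],
    [-2.4,2.7,-14,0],
    [-3,3.1,-17.5,0],
  ],
  jaw=0,
)

```text
t: 8.1
position: [549.2, 35.4, 298.8]
orientation: [1.719, 1.57, 0.317]
ft_force: [1.3, 0.6, -0.3]
gripper_width: 73.6
```

Emit:
play_rows(
  steps=[
    [-0.2,0.6,-4,0.1],
    [-0.2,1.2,-8,0.2],
    [-0.2,1.8,-12,0.3],
    [-0.2,2.5,-15,0.4],
    [-0.2,3.1,-17,0.438],
  ],
)

```text
t: 8.52
position: [550.6, 209.5, 300.7]
orientation: [2.644, 1.569, 0.802]
ft_force: [0.4, -0.9, -0.2]
gripper_width: 93.0
```

Emit:
play_rows(
  steps=[
    [0,0,0,0],
    [0,0,0,0],
    [0,0,0,0],
    [0,0,0,0],
    [0,0,0,0],
  ],
)

```text
t: 8.93
position: [551.5, 204.9, 299.9]
orientation: [-0.053, 1.571, -1.894]
ft_force: [0.1, 1.3, 0.0]
gripper_width: 93.1
```

Run:
```python
from h import *
go((553,206),120,1.303)
d=snap("wrist","w6.png")
```

```text
shift cm [-0.62  0.11 -0.15] turn -0.002 j6 2.007 tilt -1.0 cur -1.84
```

View pics/w6.png

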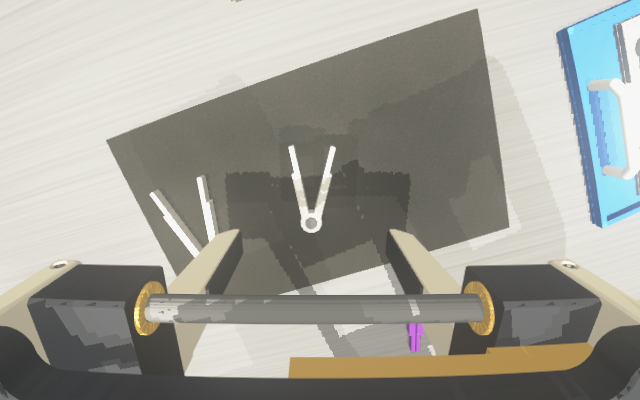

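The short caliper is centred: hinge at (311,223), tips at (292,147) and (333,148). The medium's near leg, around (205,200), is clear of the left finger.

Run:
```python
from h import *
d=snap("wrist")
grasp(d,(311,223),(292,147),(333,148),'short',5)
```

```text
hinge [525.  213.8] legs [79.  78.9] want~ 79
grip [557.6 204. ] bis -0.291
shift cm [10.87  0.61 -0.06] turn 0.021 j6 2.007 tilt -1.0 cur -1.84
```

Emit:
play_rows(
  steps=[
    [2.5,0.3,0,0.02],
    [5,0.6,-0.06,0.02],
    [8,0.6,-0.06,0.02],
    [10.2,0.6,-0.06,0.02],
    [10.9,0.6,-0.06,0.02],
  ],
)

```text
t: 9.45
position: [556.0, 204.2, 188.2]
orientation: [-1.114, 1.565, -2.974]
ft_force: [-20.2, -8.0, 58.4]
gripper_width: 92.8
```

Emit:
play_rows(
  steps=[
    [0,0,0,0],
    [0,0,0,0],
    [0,0,0,0],
    [0,0,0,0],
    [0,0,0,0],
  ],
  jaw=255,
)

```text
t: 9.87
position: [557.6, 205.1, 191.4]
orientation: [2.032, 1.57, 0.173]
ft_force: [-0.2, 0.3, -0.3]
gripper_width: 63.9
```

Emit:
play_rows(
  steps=[
    [0,0,0,0],
    [0,0,0,0],
    [0,0,0,0],
    [0,0,0,0],
    [0,0,0,0],
  ],
)

```text
t: 10.28
position: [557.4, 205.3, 190.8]
orientation: [2.16, 1.571, 0.301]
ft_force: [0.2, -0.5, 0.1]
gripper_width: 30.8
```

Emit:
play_rows(
  steps=[
    [0,0,0,0],
    [0,0,0,0],
    [0,0,0,0],
    [0,0,0,0],
    [0,0,0,0],
  ],
)

```text
t: 10.7
position: [557.4, 205.2, 190.8]
orientation: [2.237, 1.571, 0.378]
ft_force: [0.6, -0.5, 0.7]
gripper_width: 16.4
```

Emit:
play_rows(
  steps=[
    [0,0,0,0],
    [0,0,0,0],
    [-1,0,0,0],
    [-4,0,0,0],
    [-8,0,0,0],
  ],
)

```text
t: 11.12
position: [555.7, 204.9, 268.6]
orientation: [-1.116, 1.562, -2.975]
ft_force: [1.5, 0.3, -0.5]
gripper_width: 15.8
```

Run:
```python
from h import *
ctrl.snapshot("top");ctrl.snapshot("top");d=snap("wrist","w7.png"); s=ctrl.get_state(); print(s['gripper_width'],s['ft_force'],s['position'])
go((570.6,-269.1),80,1.741)
```

```text
16.375143573942932 [ 0.70926135  0.23312194 -1.51309197] [558.55417325 205.50912356 274.84739707]
shift cm [ 0.83 14.63 45.17] turn -0.458 j6 2.024 tilt -1.0 cur -1.859
```

View pics/w7.png

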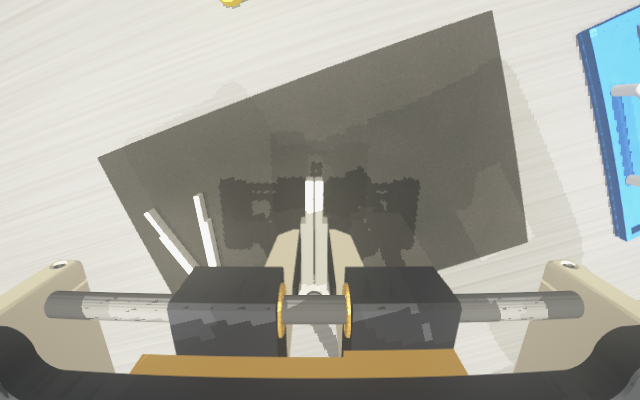

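Folded and held between the fingers, tips at (314,185). The descent overshot and tapped the mat at 58 N, so I'll slow the approaches.

Emit:
play_rows(
  steps=[
    [-0.3,1,2.5,0],
    [-0.6,2,6,0],
    [-1,3,9.5,0],
    [-1,4.2,13,0],
    [-1,5.3,16.5,0],
  ],
)

```text
t: 11.68
position: [560.5, 30.7, 280.1]
orientation: [-1.412, 1.569, 3.013]
ft_force: [-0.0, -0.3, -1.3]
gripper_width: 16.0
```

Emit:
play_rows(
  steps=[
    [0,1.1,3.5,0],
    [0,2.2,7,0],
    [0,3.4,10.5,0],
    [0,4.5,14,0],
    [0,5.7,17.5,0],
  ],
)

```text
t: 12.1
position: [565.2, -153.5, 279.7]
orientation: [-1.756, 1.568, 2.668]
ft_force: [-0.1, 0.7, -0.4]
gripper_width: 16.1
```

Emit:
play_rows(
  steps=[
    [0,1,3,-0.1],
    [0,2,6,-0.2],
    [0,3,9,-0.3],
    [0,3.6,10.8,-0.4],
    [0,3.6,11.1,-0.458],
  ],
)

```text
t: 12.52
position: [568.5, -272.5, 279.5]
orientation: [-1.298, 1.57, -2.698]
ft_force: [-0.1, -0.8, -1.1]
gripper_width: 16.3
```

Emit:
play_rows(
  steps=[
    [0,0,0,0],
    [0,0,0,0],
    [0,0,0,0],
    [0,0,0,0],
    [0,0,0,0],
  ],
)

```text
t: 12.93
position: [569.2, -267.6, 280.7]
orientation: [-2.585, 1.57, 2.298]
ft_force: [0.4, -0.7, -1.3]
gripper_width: 16.2
```

Run:
```python
from h import *
go((570.6,-269.1),13.5,1.741);s=ctrl.get_state(); print(s['gripper_width'],s['ft_force'],s['position'])
```

```text
shift cm [8.11 0.11 0.17] turn 0.0 j6 0.784 tilt -1.0 cur -1.401
16.20621339938035 [ 0.35053465 -0.69181835 -1.31922645] [ 569.24028489 -267.64173846  280.71769543]
```

Emit:
play_rows(
  steps=[
    [2,0.1,0.15,0],
    [4,0.1,0.15,0],
    [5.8,0.1,0.15,0],
    [7,0.1,0.15,0],
    [7.6,0.1,0.15,0],
  ],
)

```text
t: 13.35
position: [569.9, -269.1, 202.9]
orientation: [-2.354, 1.568, 2.528]
ft_force: [-1.2, 0.3, -0.4]
gripper_width: 16.3
```

Emit:
play_rows(
  steps=[
    [0,0,0,0],
    [0,0,0,0],
    [0.1,0,0,0],
    [0.2,0,0,0],
    [0.3,0,0,0],
  ],
)

```text
t: 13.77
position: [570.7, -270.2, 202.7]
orientation: [0.784, 1.569, -0.617]
ft_force: [-0.5, -0.0, -0.5]
gripper_width: 16.2
```

Emit:
play_rows(
  steps=[
    [0.05,0,0,0],
    [0.1,0,0,0],
    [0.15,0,0,0],
    [0.2,0,0,0],
    [0.2,0,0,0],
  ],
)

```text
t: 14.18
position: [570.3, -270.0, 199.6]
orientation: [-2.442, 1.571, 2.44]
ft_force: [-0.6, 0.7, -1.1]
gripper_width: 16.2
```

Emit:
play_rows(
  steps=[
    [0.05,0,0,0],
    [0.1,0,0,0],
    [0.15,0,0,0],
    [0.15,0,0,0],
    [0.15,0,0,0],
  ],
)

```text
t: 14.6
position: [570.4, -270.0, 198.2]
orientation: [-2.024, 1.571, 2.858]
ft_force: [-0.6, -0.6, -1.8]
gripper_width: 16.2
```

Emit:
play_rows(
  steps=[
    [0.02,0,0,0],
    [0.04,0,0,0],
    [0.06,0,0,0],
    [0.08,0,0,0],
    [0.08,0,0,0],
  ],
)

```text
t: 15.02
position: [570.4, -270.0, 197.8]
orientation: [0.666, 1.571, -0.735]
ft_force: [-1.4, 0.2, 2.9]
gripper_width: 16.1
```

Contact. I'll release it, lift away and go over to the medium one.

Emit:
play_rows(
  steps=[
    [0,0,0,0],
    [0,0,0,0],
    [0,0,0,0],
    [0,0,0,0],
    [0,0,0,0],
  ],
  jaw=132,
)

```text
t: 15.43
position: [570.4, -270.0, 197.4]
orientation: [-2.526, 1.571, 2.357]
ft_force: [-0.2, -0.1, -0.3]
gripper_width: 43.1
```

Emit:
play_rows(
  steps=[
    [0,0,0,0],
    [0,0,0,0],
    [-1,0,0,0],
    [-4,0,0,0],
    [-8,0,0,0],
  ],
)

```text
t: 15.85
position: [569.3, -269.3, 275.4]
orientation: [-2.358, 1.563, 2.524]
ft_force: [0.1, -0.8, 0.1]
gripper_width: 45.1
```

Run:
```python
from h import *
s=ctrl.get_state(); print(s['gripper_width'],s['ft_force'],s['position'])
d=snap("wrist","w8.png"); go((540.5,332),120,np.pi/2+.02)
```

```text
45.08272900960229 [ 0.08753341 -0.77497183  0.13175007] [ 569.25004751 -269.28132933  275.43979145]
shift cm [ -2.3    7.12 -59.94] turn 0.15 j6 0.782 tilt -1.0 cur -1.401
```

View pics/w8.png

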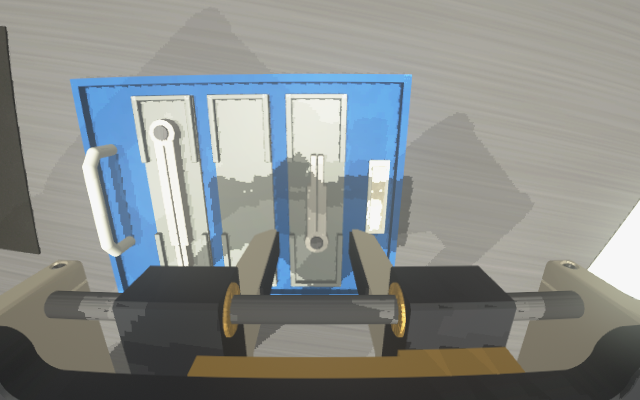

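The short caliper lies in the far channel, hinge at (316,242) and tips at (317,155). Next is the medium one.

Emit:
play_rows(
  steps=[
    [-1,0.4,-3,0],
    [-2,0.8,-6.5,0],
    [-2.5,1.2,-10,0],
    [-2.5,1.6,-13.5,0],
    [-2.5,2,-17,0],
  ],
  jaw=0,
)

```text
t: 16.32
position: [561.2, -97.8, 304.0]
orientation: [1.063, 1.568, -0.339]
ft_force: [1.3, -0.1, 0.1]
gripper_width: 73.5
```

Emit:
play_rows(
  steps=[
    [0,0.4,-3.5,0],
    [0,0.8,-7,0],
    [0,1.2,-10.5,0],
    [0,1.6,-14,0],
    [0,2,-17.5,0],
  ],
)

```text
t: 16.73
position: [551.2, 78.5, 303.5]
orientation: [1.37, 1.569, -0.031]
ft_force: [0.6, 0.8, -0.7]
gripper_width: 93.1
```

Emit:
play_rows(
  steps=[
    [0,0.4,-3.5,0],
    [0,0.8,-7,0],
    [0,1.2,-10.5,0],
    [0,1.6,-14,0],
    [0,2,-17.5,0],
  ],
)

```text
t: 17.15
position: [541.3, 254.5, 303.5]
orientation: [1.639, 1.569, 0.238]
ft_force: [-0.5, 0.8, 0.5]
gripper_width: 93.2
```

Emit:
play_rows(
  steps=[
    [0,0.4,-3,0.05],
    [0,0.8,-5.5,0.1],
    [0,1.1,-7.3,0.15],
    [0,1.1,-7.9,0.15],
    [0,1.1,-7.9,0.15],
  ],
)

```text
t: 17.57
position: [538.6, 333.7, 302.9]
orientation: [2.041, 1.57, 0.494]
ft_force: [0.5, -0.6, 0.6]
gripper_width: 93.0
```

Run:
```python
from h import *
ctrl.snapshot("top");ctrl.snapshot("top");ctrl.snapshot("top")
go((540.5,332),120,np.pi/2+.02)
d=snap("wrist","w9.png")
```

```text
shift cm [-0.35  0.13 -0.07] turn 0.0 j6 1.926 tilt -1.0 cur -1.551
```

View pics/w9.png

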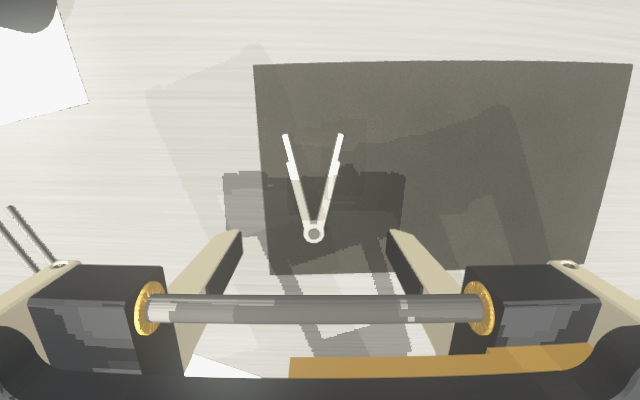

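The medium caliper is centred: hinge at (314,233), tips at (285,135) and (340,135).

Run:
```python
from h import *
d=snap("wrist")
grasp(d,(314,233),(285,135),(341,135),'medium',6)
```

```text
hinge [498.6 328.3] legs [103.9 103.4] want~ 104
grip [545.1 329.7] bis 0.029
shift cm [11.05  0.57  0.14] turn -0.01 j6 1.927 tilt -1.0 cur -1.552
```

Emit:
play_rows(
  steps=[
    [2.5,0.3,0.1,0],
    [5,0.57,0.14,-0.01],
    [7.5,0.57,0.14,-0.01],
    [9.3,0.57,0.14,-0.01],
    [10.2,0.57,0.14,-0.01],
  ],
)

```text
t: 18.23
position: [544.3, 329.5, 197.8]
orientation: [-1.199, 1.566, -2.741]
ft_force: [-0.1, -0.1, -0.1]
gripper_width: 92.8
```

Emit:
play_rows(
  steps=[
    [0.3,0,0,0],
    [0.6,0,0,0],
    [0.7,0,0,0],
    [0.7,0,0,0],
    [0.7,0,0,0],
  ],
  jaw=255,
)

```text
t: 18.65
position: [545.3, 331.2, 194.7]
orientation: [1.904, 1.569, 0.363]
ft_force: [-0.3, -0.2, -0.7]
gripper_width: 64.7
```

Emit:
play_rows(
  steps=[
    [0,0,0,0],
    [0,0,0,0],
    [0,0,0,0],
    [0,0,0,0],
    [0,0,0,0],
  ],
)

```text
t: 19.07
position: [545.0, 331.3, 193.8]
orientation: [2.028, 1.57, 0.487]
ft_force: [0.8, 0.1, 2.0]
gripper_width: 31.3
```

Emit:
play_rows(
  steps=[
    [0,0,0,0],
    [0,0,0,0],
    [0,0,0,0],
    [0,0,0,0],
    [0,0,0,0],
  ],
)

```text
t: 19.48
position: [545.1, 331.3, 193.9]
orientation: [2.06, 1.57, 0.519]
ft_force: [0.4, 0.7, 3.6]
gripper_width: 16.3
```

Emit:
play_rows(
  steps=[
    [0,0,0,0],
    [0,0,0,0],
    [-1,0,0,0],
    [-4,0,0,0],
    [-8,0,0,0],
  ],
)

```text
t: 19.9
position: [543.0, 330.1, 270.1]
orientation: [-1.199, 1.56, -2.74]
ft_force: [1.2, 0.3, -1.4]
gripper_width: 15.6
```

Run:
```python
from h import *
ctrl.snapshot("top");ctrl.snapshot("top");d=snap("wrist","w10.png"); s=ctrl.get_state(); print(s['gripper_width'],s['ft_force'],s['position'])
go((559.8,-206.2),90,1.741)
```

```text
16.10477304706663 [-0.15274432  0.64376716 -1.24371113] [545.67827849 331.34862073 277.00978424]
shift cm [-0.   -0.19 53.77] turn -0.14 j6 1.912 tilt -1.0 cur -1.541
```

View pics/w10.png

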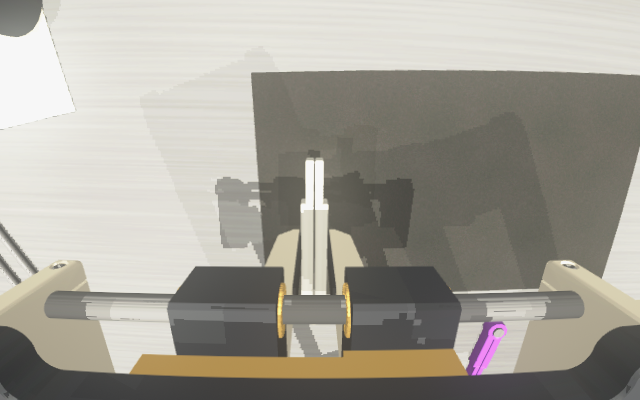

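The medium caliper is folded and held, tips at (314,160). I'll carry it to the middle channel.

Emit:
play_rows(
  steps=[
    [-0.3,0,3,0],
    [-0.6,0,6.5,0],
    [-1,-0.1,10,0],
    [-1,-0.1,13.5,0],
    [-1,-0.1,17,0],
  ],
)

```text
t: 20.47
position: [547.7, 159.7, 282.1]
orientation: [-1.43, 1.567, -2.971]
ft_force: [0.3, -0.2, -1.3]
gripper_width: 16.0
```

Emit:
play_rows(
  steps=[
    [0,0,3.5,0],
    [0,0,7,0],
    [0,0,10.5,0],
    [0,0,14,0],
    [0,0,17.5,0],
  ],
)

```text
t: 20.88
position: [552.9, -15.3, 281.9]
orientation: [-1.779, 1.567, 2.963]
ft_force: [-0.7, -0.2, -1.5]
gripper_width: 16.4
```

Emit:
play_rows(
  steps=[
    [0,0,3.5,0],
    [0,0,7,0],
    [0,0,10.5,0],
    [0,-0.1,14,0],
    [0,-0.1,17,0],
  ],
)

```text
t: 21.3
position: [557.0, -185.7, 281.8]
orientation: [-1.967, 1.567, 2.775]
ft_force: [1.3, 0.4, -0.5]
gripper_width: 16.4
```

Emit:
play_rows(
  steps=[
    [0,0,1.3,-0.07],
    [0,0,2.2,-0.14],
    [0,0,2.3,-0.14],
    [0,0,2.3,-0.14],
    [0,0,2.3,-0.14],
  ],
)

```text
t: 21.72
position: [558.4, -206.0, 282.5]
orientation: [-2.369, 1.568, 2.511]
ft_force: [0.5, -0.4, -1.1]
gripper_width: 16.3
```

Run:
```python
from h import *
ctrl.snapshot("top");ctrl.snapshot("top")
go((559.8,-206.2),14.5,1.741);s=ctrl.get_state(); print(s['gripper_width'],s['ft_force'],s['position'])
```

```text
shift cm [8.24 0.11 0.09] turn -0.001 j6 0.861 tilt -1.0 cur -1.401
15.836642697652724 [-0.35229352  0.10326476 -1.47424336] [ 558.6854883  -205.60397924  283.02623456]
```

Emit:
play_rows(
  steps=[
    [2,0.1,0.1,0],
    [4,0.1,0.1,0],
    [5.8,0.1,0.1,0],
    [7,0.1,0.1,0],
    [7.6,0.1,0.1,0],
  ],
)

```text
t: 22.23
position: [559.5, -206.4, 205.7]
orientation: [-2.298, 1.568, 2.585]
ft_force: [-0.4, 0.6, -0.9]
gripper_width: 16.2
```

Emit:
play_rows(
  steps=[
    [0,0,0,0],
    [0,0,0,0],
    [0.1,0,0,0],
    [0.2,0,0,0],
    [0.3,0,0,0],
  ],
)

```text
t: 22.65
position: [560.3, -207.7, 205.3]
orientation: [0.86, 1.569, -0.541]
ft_force: [-0.3, -0.3, -0.9]
gripper_width: 16.2
```

Emit:
play_rows(
  steps=[
    [0.05,0,0,0],
    [0.1,0,0,0],
    [0.15,0,0,0],
    [0.15,0,0,0],
    [0.15,0,0,0],
  ],
)

```text
t: 23.07
position: [560.0, -207.5, 202.9]
orientation: [-2.304, 1.571, 2.578]
ft_force: [0.9, -0.3, -1.6]
gripper_width: 16.2
```

Emit:
play_rows(
  steps=[
    [0.05,0,0,0],
    [0.1,0,0,0],
    [0.15,0,0,0],
    [0.15,0,0,0],
    [0.15,0,0,0],
  ],
)

```text
t: 23.48
position: [560.0, -207.5, 201.4]
orientation: [-2.142, 1.571, 2.74]
ft_force: [-0.2, -0.0, -0.6]
gripper_width: 16.0
```

Emit:
play_rows(
  steps=[
    [0.02,0,0,0],
    [0.04,0,0,0],
    [0.06,0,0,0],
    [0.08,0,0,0],
    [0.08,0,0,0],
  ],
)

```text
t: 23.9
position: [560.0, -207.5, 200.9]
orientation: [0.921, 1.571, -0.48]
ft_force: [-0.9, -0.1, 1.9]
gripper_width: 15.9
```

Emit:
play_rows(
  steps=[
    [0,0,0,0],
    [0,0,0,0],
    [0,0,0,0],
    [0,0,0,0],
    [0,0,0,0],
  ],
  jaw=132,
)

```text
t: 24.32
position: [560.0, -207.5, 200.6]
orientation: [0.187, 1.571, -1.214]
ft_force: [-0.2, -0.3, -0.7]
gripper_width: 43.0
```

Emit:
play_rows(
  steps=[
    [0,0,0,0],
    [0,0,0,0],
    [-1,0,0,0],
    [-4,0,0,0],
    [-8,0,0,0],
  ],
)

```text
t: 24.73
position: [558.9, -206.9, 278.9]
orientation: [-2.282, 1.564, 2.6]
ft_force: [0.6, -0.7, -0.0]
gripper_width: 45.1
```

Emit:
play_rows(
  steps=[
    [-2,0,0,0],
    [-4,0,0,0],
    [-6,0,0,0],
    [-7,0,0,0],
    [-7,0,0,0],
  ],
)

```text
t: 25.15
position: [560.6, -207.8, 354.0]
orientation: [0.858, 1.565, -0.543]
ft_force: [1.2, 0.2, 0.5]
gripper_width: 45.1
```

Run:
```python
from h import *
for i in range(4): ctrl.snapshot("top")
d=snap("wrist","w11.png")
s=ctrl.get_state(); print(s['gripper_width'],s['ft_force'],s['position'],s['t'])
```

```text
44.60526733185621 [ 0.76890388 -0.23206701 -0.06252261] [ 559.6456283  -207.33301515  348.96958671] 25.4
```

View pics/w11.png

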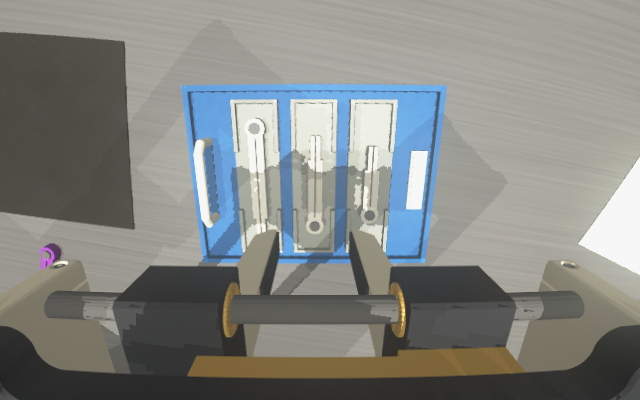

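All three are folded, one per channel. Hinges are at (255,128), (315,226) and (370,216), and tips at (263,233), (316,137) and (372,147). I'll check the offsets and then hand in.

Run:
```python
from h import *
d=snap("wrist")
a=np.radians(9.75);u=np.array([np.cos(a),np.sin(a)]);v=np.array([-u[1],u[0]])
ok=1
for n,h,t,c in(('long',(255,128),(263,233),(548.6,-143.2)),('medium',(315,226),(316,137),(559.8,-206.2)),('short',(370,216),(372,147),(570.6,-269.1))):
    P=ray(d,[h,t],21)[:,:2]; w=P[1]-P[0]; l=np.linalg.norm(w); m=P[0]+w/l*L[n][1]-c
    ang=(np.arctan2(w[1],w[0])-a+np.pi/2)%np.pi-np.pi/2
    print(n,'len',l.round(1),'along',(m@u).round(1),'across',(m@v).round(1),'ang',ang.round(3)); ok&=abs(m@u)<30 and abs(m@v)<10 and abs(ang)<.2
if ok: ctrl.close_job(); print('closed')
```

```text
long len 121.7 along 3.9 across -4.7 ang 0.018
medium len 103.0 along -3.6 across -4.0 ang -0.009
short len 79.9 along -3.6 across -2.8 ang 0.03
the job is handed in; nothing more can be done
closed
```

All three calipers are folded, in their channels and released, and the job is handed in at about 25 s of the 96 s allowed. The long one is next to the bow handle, the medium in the middle and the short farthest away. Each was lowered until the wrist force showed contact, then let go.

- **Position:** in the last wrist view each caliper lies within 5 mm of its channel's centre line and 4 mm of its middle, and within 0.03 rad of the channel direction. The limits are 16 mm, 45 mm and 0.35 rad.
- **Fold:** before each lift the legs looked closed in the picture and the grip measured about 16 mm, against 17 mm nominal. I did not measure the fold angle after placing, but all three look shut in the final picture.
- **Disagreement:** the long caliper measured 122 mm from hinge to tip in that view, not 129 mm. Its tip was picked by eye near the gripper, and the earlier close view gave 128 mm, so I did not follow it up.
- **Hard touch:** on the way down to the short caliper the fingers tapped the mat at about 58 N by the wrist sensor, under the 120 N limit. I slowed the final approaches after that.

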